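# Open the desk caddy and take off a cap of unknown thread hand

### The job

Fold the slanting wooden front of the white desk caddy fully down, then unscrew the brass cap from its jar; its quick thread may be left- or right-handed, so try turning it one way and then the other until it loosens. Finish while still holding the brass cap in the gripper, at rest and lifted 10 cm or more above its jar, with the front left down, and leave the black-capped jar, the pen cup and the potted plant alone.

Things in the scene. Friction and masses are not known exactly. Their poses are not given: they have to be found in the camera images.
- caddy: White slant-front desk caddy, fixed, 145 deep (x), 300 wide (y), 115 mm high. Origin on the table under the middle of the front's hinge line; x points into the caddy away from the robot, y along the hinge to the left, z up. Back wall's inner face at x = 135 mm, 115 mm high; side walls' inner faces at y = +-140 mm, low in front, up to 95 mm high at the back. Two capped jars inside.
- flap (a joint): Wooden front, hinged at its lower edge. 0 = shut (leaning back over the jars, 0.84 rad above level); grows as it swings up, over and down towards the robot; 2.30 rad = fully down, level, 30 mm above the table. Starts shut or up to 0.3 ajar. 1 to 3 N at the bar moves it; it stays when upright, sinks slowly when low. Panel 276 wide, 10 mm thick, from 8 to 122 mm from the hinge line.
- flap_hinge (a point): Middle of the front's hinge line, 30 mm above the table; axis along the caddy's y.
- flap_bar (a point): Middle of the dark steel pull bar on the free edge of the front: 8 mm round, 120 mm long, parallel to the hinge, 156 mm from the hinge line, in the panel's plane, with 30 mm of free gap between bar and panel edge; can be straddled or pinched from above all the way.
- cap_brass: Brass cap, 48 mm across, 26 mm high, about 60 g. Origin on its axis at the lower rim; z up, x (black line on top) starts along the caddy's x. Quick thread: one way it stops within 0.1 rad; the other way, unseen and changing from start to start, it turns 1.0 rad without rising to a stop, where it lifts straight off. Below 0.8 rad it cannot lift. Grip 20 to 40 N; fingers slip round it at a stop.
- jar_left (a point): Centre of the shoulder (flat top) of the left jar, 45 mm above the table, at x = 75, y = +75 mm of the caddy. White square jar, 58 mm wide, fixed; its neck is hidden under the cap. Either jar may have the brass cap.
- jar_right (a point): The same for the right jar, at x = 75, y = -75 mm of the caddy.
- cap_black: Black cap on the other jar, same size and origin, white line on top; leave alone.
- pen_cup: Grey pen cup with pencils, 72 mm diameter, 130 mm high in all, loose beside the caddy on its right. Origin at the underside's centre.
- plant_pot: White pot with a succulent, 72 mm diameter, pot 62 mm and plant to about 110 mm high, loose beside the caddy on its left. Origin at the underside's centre.
Not all that is in view belongs to the job. What is shaped like the cap_brass but pink is not meant.

How it is judged (in metres and radians):
On the way, in this order (a step that is already met when the one before it is completed fails the run):
1. the front is folded down (value of joint flap above 2.1 rad), for 0.2 s.
2. the brass cap, still down on its jar, is turned loose (40 degrees or more) (angle between the x axis of cap_brass and the x axis of caddy, either way round above 0.7 rad and height (world z) of cap_brass below 0.06 m), for 0.05 s.
At the end, for the whole second after the job is handed in: Brass cap gripped (over 2 N), touching neither caddy, pen cup nor pot, its rim over 130 mm above the table (85 mm above the jar top), slower than 30 mm/s; the front down (over 2.1 of 2.30 rad); black cap within 12 mm and 0.35 rad of its place (height (world z) of cap_brass above 0.13 m and contact force between cap_brass and the fingers above 2 N and contact force between cap_brass and caddy below 0.1 N and contact force between cap_brass and pen_cup below 0.1 N and contact force between cap_brass and plant_pot below 0.1 N and linear speed of cap_brass below 0.03 m/s and value of joint flap above 2.1 rad and distance of cap_black from where it was at the start of the episode below 0.012 m and angle between the x axis of cap_black and the x axis of caddy, either way round below 0.35 rad); the arm keeps its last pose, push and grip.
It fails at once if the black cap is moved or turned (distance of cap_black from where it was at the start of the episode above 0.012 m or angle between the x axis of cap_black and the x axis of caddy, either way round above 0.35 rad).
It fails at once if the pen cup is pushed away or tipped (distance of pen_cup from where it was at the start of the episode above 0.03 m or angle between pen_cup's own z axis and vertical above 0.4 rad).
It fails at once if the potted plant is pushed away or tipped (distance of plant_pot from where it was at the start of the episode above 0.03 m or angle between plant_pot's own z axis and vertical above 0.4 rad).
It also fails if it takes over 54 s, if anything falls off the work surface, if the arm or the gripper's body presses on something with over 40 N, if the wrist force passes 120 N, or if a joint passes its speed limit or range.

### The arm

A 7-joint arm with a two-finger parallel gripper is mounted at the origin on the work surface. World frame = base frame: x ahead of the robot, y to its left, z up, the work surface at z = 0. Lengths are in mm, angles in rad, forces in N, time in s.
With the tool pointing down it reaches from about 400 to 875 mm from the base axis. Payload 19.3 kg.
Tool frame: the origin (TCP) lies at the very end of the fingers, on their centre line; the grasp point (between the pads) lies 19 mm behind it; z points along the fingers, y is the line along which they close (so a half turn about z gives the same grasp; the last joint's range is limited). The gripper opens to 85 mm and grips with 20 to 120 N. Pads are 22 mm wide; open, the fingers measure 114 mm over their backs; the gripper's body (76 mm by 85 mm) begins 54 mm behind the grasp point. The pads swing forward as they close: fully open they stand 13 mm farther back than shut.
Start: joints at [1.227, 0.521, -0.036, 1.599, 0.021, 1.021, -0.113], TCP at [168.967, -601.718, 231.291] pointing down, gripper open.
Joint ranges: [-2.91, 2.91], [-0.3, 2.13], [-1.5, 1.42], [0.17, 2.43], [-1.26, 4.41], [0.16, 1.93], [-2.52, 2.52]. Speed limits (rad/s): [1.89, 1.89, 2.39, 2.39, 3.01, 3.01, 3.01].

### API

Orientations are given as [roll, pitch, yaw] about the fixed x, y, z axes, in that order (R = Rz(yaw) Ry(pitch) Rx(roll)).
In Python, from cell import robot gives the robot as it stands.
- The arm moves only by the shell command python3 -m pendant 'ROWS' [FORCE]. ROWS is JSON, a list that holds one entry, the list of rows, each a list of 7 numbers: the shift along the world's x, y, z in mm, then the turn, a rotation vector about the world's x, y, z in degrees, then the finger opening in mm, from 0 to 85.4. In form: [[[x, y, z, rx, ry, rz, grip], ...]]. A call has 1 to 12 rows; each row is the pose to reach, as a shift and turn from the pose commanded when the call began; what a row does not reach only later rows make up. A row lasts 1/12 s, in which the tool goes at most 41.7 mm and 7.16 degrees, less where a joint would pass 70% of its speed; a pose out of reach is approached as far as the arm can. A call with a gripper value outside its range is refused whole. The fingers move at their own pace and stop on an object; FORCE is the grip in N (left out, the last holds). Time passes only in rows, so rows that repeat a pose let the fingers close. It gives the time, the measured TCP pose, the force, the opening and the grip force at its end, in the units of the state.
- robot.read_state(): the state, without advancing time (a new reading comes with each control period).
- robot.get_image(name): name is "scene" or "top"; returns a dict with "pixels" (420x560x3 uint8, red, green, blue), "fx", "fy", "cx", "cy" (pixels), "rvec" (rotation vector, rad) and "tvec" (3), from world to camera coordinates, as OpenCV has them. Camera axes: x right, y down, z forward; pixel columns grow to the right and rows downward; lengths in mm; the calibration is good to about 2 mm. A picture is of the moment at which its call begins. There is no depth.
- robot.close_job(): hands the job in; it is judged then, once.
Trained networks look in a picture, given as the dict that the camera call returned (one of the last four; its "shot" number tells which), for a name from the list of things; names that differ only in an ending like _2 or _b are one class to them, and where a whole thing is asked for, a point or a joint stands for the part that bears it (a point fixed in the world has none). Each returns a list of dicts, best first, with "confidence" (0 to 1); they miss things now and then, are a little off and sometimes report something else, mostly with a low value. They report only what shows in the picture. A call takes as long as a camera call. They do not tell look-alikes from the thing itself.
- robot.search_frame(name, picture): "location" ([x, y, z] in mm, in world coordinates, good to about 4 mm: the middle of the surface that is visible of it).
The state is a dict: "time_s": time; "q": joint angles; "dq": joint speeds; "effort": joint torques, N m; "eef_pos": TCP position; "tool_rot": TCP orientation; "force": force on the tool from outside, world axes, zero at the start; "moment": the same for the moment, N m; "opening": finger opening in mm; "finger_force": force on a finger pad.
Only numpy, scipy, OpenCV 4.12 (cv2) and the standard library are available. Lean on these libraries where they do the work, as an engineer would, in place of code of your own. Each camera call takes 0.05 s, during which the arm holds its last target. There are 200 camera calls.

## Working session

There is one attempt and no reset: what is moved stays moved. The work goes in short steps, Python scripts to look and compute and a shell command to move; the robot and the scene stay as the last step left them, time stands still between calls to the robot, and variables do not carry over. Pictures are saved under pics/ and viewed, at most 10 in all, crops included, and the job is handed in when it is done.

```bash
mkdir -p pics; ls
cat > h.py <<'E'
import numpy as np, cv2
from cell import robot
def proj(im,P):
    K=np.array([[im['fx'],0,im['cx']],[0,im['fy'],im['cy']],[0,0,1.]])
    return cv2.projectPoints(np.array(P,float).reshape(-1,3),np.array(im['rvec'],float),np.array(im['tvec'],float),K,None)[0].reshape(-1,2)
def ray(im,uv):
    R=cv2.Rodrigues(np.array(im['rvec'],float))[0];t=np.array(im['tvec'],float).ravel()
    d=R.T@np.array([(uv[0]-im['cx'])/im['fx'],(uv[1]-im['cy'])/im['fy'],1]);return -R.T@t,d/np.linalg.norm(d)
def tri(a,ua,b,ub):
    o1,d1=ray(a,ua);o2,d2=ray(b,ub)
    s=np.linalg.lstsq(np.c_[d1,-d2],o2-o1,rcond=None)[0]
    p,q=o1+s[0]*d1,o2+s[1]*d2
    return (p+q)/2,np.linalg.norm(p-q)
def onz(im,uv,z):
    o,d=ray(im,uv);return o+d*(z-o[2])/d[2]
E
python3 - <<'E'
from h import *
s=robot.read_state();print(s)
ims={n:robot.get_image(n) for n in("scene","top")}
for n,i in ims.items():
    cv2.imwrite(f'pics/{n}0.png',cv2.cvtColor(i['pixels'],cv2.COLOR_RGB2BGR))
    for k in['caddy','flap','flap_bar','flap_hinge','cap_brass','cap_black','pen_cup','plant_pot','jar_left','jar_right']:
        try: r=robot.search_frame(k,i)
        except Exception as e: print(n,k,e);continue
        for x in r[:3]: print(n,k,np.round(x['location']),round(x['confidence'],2),proj(i,x['location']).round()[0])
E
```

```text
pics
{'time_s': 0.0, 'q': array([ 1.22679622,  0.52200132, -0.03634556,  1.59996536,  0.0212123 ,
        1.02115133, -0.11284092]), 'dq': array([-0.00321392, -0.0020015 ,  0.00181447,  0.00045795,  0.00085276,
       -0.00079508,  0.0005662 ]), 'effort': array([-5.98905142e-03, -9.27155042e+01,  1.97800756e+00, -3.69957662e+01,
        1.77996507e-02,  8.13271705e-03, -5.13724444e-05]), 'eef_pos': array([ 168.87612236, -601.40635011,  230.74872729]), 'tool_rot': array([-3.14045585e+00,  8.39972750e-05,  2.73770666e-01]), 'force': array([0.32590174, 0.32727706, 0.83215074]), 'moment': array([-0.00101901,  0.01777039, -0.03084436]), 'finger_force': 0.0, 'opening': 85.43302389002088}
scene caddy [ 707. -102.   62.] 0.88 [261. 248.]
scene caddy [ 568. -328.   68.] 0.35 [134. 288.]
scene flap [ 639. -100.  118.] 0.96 [234. 216.]
scene flap_bar [ 637. -102.  117.] 0.78 [232. 217.]
scene flap_hinge [ 700. -110.   60.] 0.93 [256. 250.]
scene cap_brass [ 679. -288.   26.] 0.66 [195. 312.]
scene cap_brass [ 644. -146.   66.] 0.6 [224. 248.]
scene cap_black [ 561. -330.   66.] 0.27 [131. 288.]
scene pen_cup [ 565. -330.   67.] 0.74 [132. 288.]
scene plant_pot [689. 148.  86.] 0.61 [311. 180.]
scene jar_left [700. -98.  59.] 0.71 [259. 247.]
scene jar_right [ 703. -104.   59.] 0.92 [259. 249.]
top caddy [644. -62.  78.] 0.74 [312. 219.]
top flap [616. -58.  93.] 0.98 [311. 230.]
top flap_bar [613. -63.  92.] 0.89 [313. 231.]
top flap_hinge [644. -64.  75.] 0.74 [313. 220.]
top flap_hinge [616. -60.  94.] 0.74 [311. 230.]
top cap_brass [ 653. -142.   72.] 0.52 [342. 216.]
top cap_black [669.  12.  74.] 0.53 [283. 210.]
top pen_cup [ 551. -323.   62.] 0.73 [412. 255.]
top plant_pot [614. -59.  96.] 0.7 [311. 231.]
top plant_pot [677. 165.  90.] 0.56 [224. 206.]
top plant_pot [649. -65.  79.] 0.41 [313. 217.]
top jar_left [647. -67.  80.] 0.78 [314. 218.]
top jar_right [648. -64.  76.] 0.93 [313. 218.]
```

View pics/scene0.png

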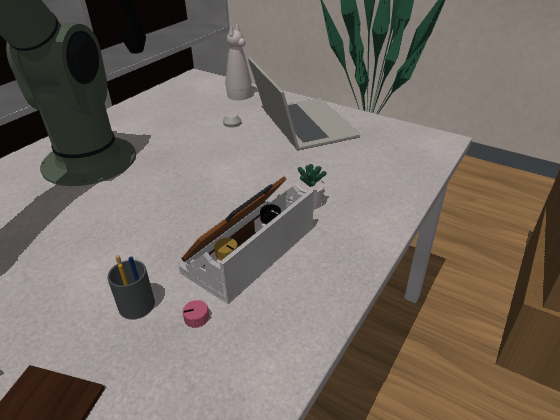

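View pics/top0.png

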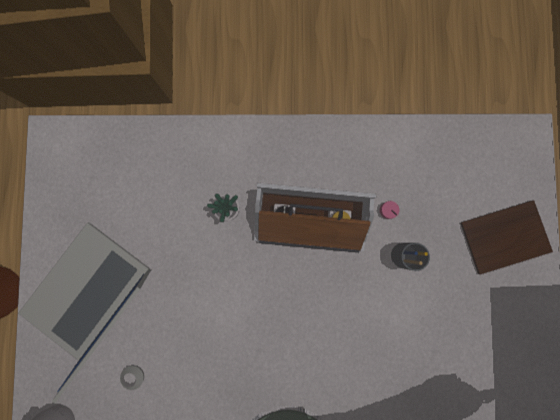

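Scene view: the brass cap is inside the caddy at about (226,247). The black cap is at (270,214), the flap leans back between (185,257) and (285,180), the pen cup is at (132,288) and the plant at (311,180). Top view: the caddy spans columns 257-375 and rows 185-250.
Look-alikes for the brass cap: brass-yellow at scene (226,247) / top (342,215); pink at scene (195,313) / top (390,210), which is excluded; black at scene (270,214) / top (283,210), which must be left alone. I choose the brass one on the right jar and check it in a close crop.

Run:
```python
import cv2,numpy as np
a=cv2.imread('pics/scene0.png')[165:315,165:325];b=cv2.imread('pics/top0.png')[175:265,205:435]
a=cv2.resize(a,None,fx=3.4,fy=3.4,interpolation=cv2.INTER_CUBIC)[:,:400*2][:510]
cv2.imwrite('pics/c1.png',a)
cv2.imwrite('pics/c2.png',cv2.resize(b,None,fx=3.4,fy=3.4,interpolation=cv2.INTER_CUBIC))
```

```text
(no output)
```

View pics/c1.png

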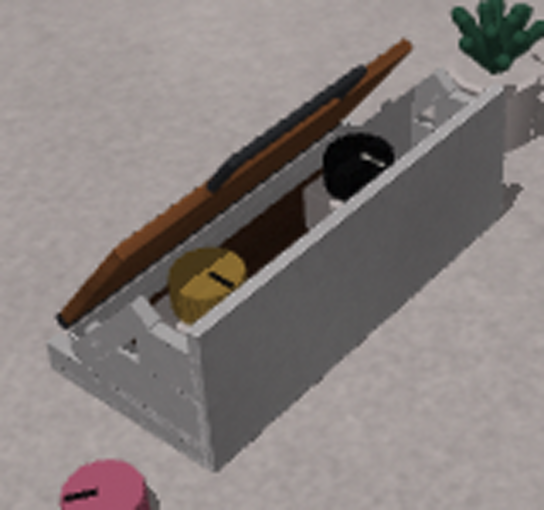

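View pics/c2.png

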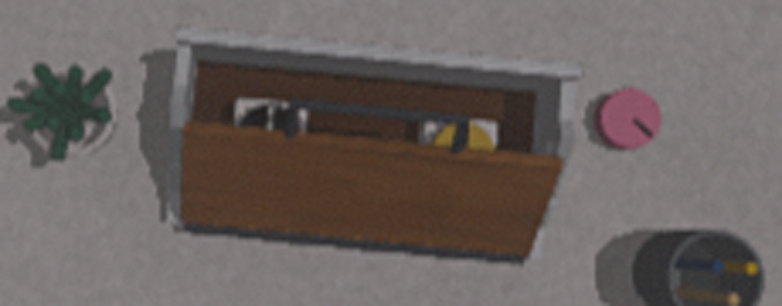

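The crops confirm it: the brass cap, with a black line on top, is on the right jar and the black cap on the left. The pink decoy stands outside the caddy, and the dark bar sits just behind the flap's free edge. Next I fit the caddy pose and flap angle from both views.

```bash
cat >> h.py <<'E'
def W(p,P):
    c,s=np.cos(p[2]),np.sin(p[2]);P=np.array(P,float).reshape(-1,3)
    return np.c_[p[0]+c*P[:,0]-s*P[:,1],p[1]+s*P[:,0]+c*P[:,1],P[:,2]]
def F(p,r,y): a=0.84+p[3];return [r*np.cos(a),y,30+r*np.sin(a)]
E
python3 - <<'E'
from h import *
from scipy.optimize import least_squares
T=robot.get_image('top');S=robot.get_image('scene')
def pts(p): return [[145,150,115],[145,-150,115],F(p,156,60),F(p,156,-60)]
c2=lambda u,v:(205+u/3.4,175+v/3.4); c1=lambda u,v:(165+u/3.4,165+v/3.4)
mt=np.array([c2(180,32),c2(580,68),c2(283,103),c2(470,118)])
ms=np.array([c1(507,90),c1(198,340),c1(365,70),c1(214,187)])
def f(p):
    w=W(p,pts(p));return np.r_[(proj(T,w)-mt).ravel(),(proj(S,w)-ms).ravel()]
r=least_squares(f,[600,-70,0,.1]);p=r.x;print(p.round(3),r.fun.reshape(-1,2).round(1).tolist())
cb=[75,-75,71]
print('tri backL,backR,barL,barR',[np.round(tri(T,mt[i],S,ms[i])[0]) for i in range(4)])
print('bar',W(p,F(p,156,0)).round(),'hinge',W(p,[0,0,30]).round(),'capR',W(p,cb).round(),proj(S,W(p,cb)),proj(T,W(p,cb)))
bt=tri(T,c2(465,132),S,c1(210,270));print('cap top tri',np.round(bt[0]),bt[1])
E
```

```text
[ 5.73905e+02 -6.03930e+01 -9.20000e-02  7.00000e-02] [[0.1, -0.8], [1.7, -0.6], [4.2, -0.4], [-0.9, -0.3], [-1.6, -1.5], [-1.6, -1.0], [-1.5, 1.5], [5.4, -5.4]]
tri backL,backR,barL,barR [array([733.,  78., 109.]), array([ 704., -220.,  109.]), array([673.,   0., 151.]), array([ 660., -136.,  143.])]
bar [[669. -69. 153.]] hinge [[574. -60.  30.]] capR [[ 642. -142.   71.]] [[224.36713999 244.67175573]] [[342.30278399 220.48527988]]
cap top tri [ 655. -142.   79.] 8.965429396090569
```

```bash
T='[522,530,30,0,0,-21,0]'; python3 -m pendant '[[[522,530,30,0,0,-21,0],[522,530,30,0,0,-21,0],[522,530,30,0,0,-21,0],[522,530,30,0,0,-21,0],[522,530,30,0,0,-21,0],[522,530,30,0,0,-21,0],[522,530,30,0,0,-21,0],[522,530,30,0,0,-21,0],[522,530,30,0,0,-21,0],[522,530,30,0,0,-21,0],[522,530,30,0,0,-21,0],[522,530,30,0,0,-21,0]]]' 30; python3 -c "
from h import *
s=robot.read_state();print(s['eef_pos'],s['tool_rot'],s['opening'])
S=robot.get_image('scene');print(robot.search_frame('flap_bar',S)[:2])"
```

```text
time_s: 2.2
eef_pos: [518.9, -245.9, 251.7]
tool_rot: [3.141, -0.0, -0.093]
force: [0.1, -0.9, -0.1]
opening: 0.2
finger_force: 0.0
[ 518.91448358 -245.93758418  251.65678921] [ 3.14147008e+00 -3.69549644e-04 -9.28375408e-02] 0.18154339956331053
[{'location': [705.7, -102.4, 64.0], 'confidence': 0.73}, {'location': [636.0, -100.3, 115.2], 'confidence': 0.61}]
```

```bash
python3 -m pendant '[[[172,175,9,0,0,0,0],[172,175,9,0,0,0,0],[172,175,9,0,0,0,0],[172,175,9,0,0,0,0],[172,175,9,0,0,0,0],[172,175,9,0,0,0,0],[172,175,9,0,0,0,0],[172,175,9,0,0,0,0],[172,175,9,0,0,0,0]]]'; python3 -c "
from h import *
S=robot.get_image('scene');T=robot.get_image('top')
cv2.imwrite('pics/d.png',cv2.cvtColor(np.vstack([cv2.resize(S['pixels'][120:310,160:340],(540,570)[:2],interpolation=2)[:330],cv2.resize(T['pixels'][175:265,230:400],(540,270),interpolation=2)]),4))
print(proj(S,robot.read_state()['eef_pos']))"
```

```text
time_s: 3.05
eef_pos: [689.5, -73.1, 260.0]
tool_rot: [3.141, 0.001, -0.093]
force: [-0.7, -1.2, 0.4]
opening: 0.4
finger_force: 0.0
[[256.86779801 160.29647961]]
```

View pics/d.png

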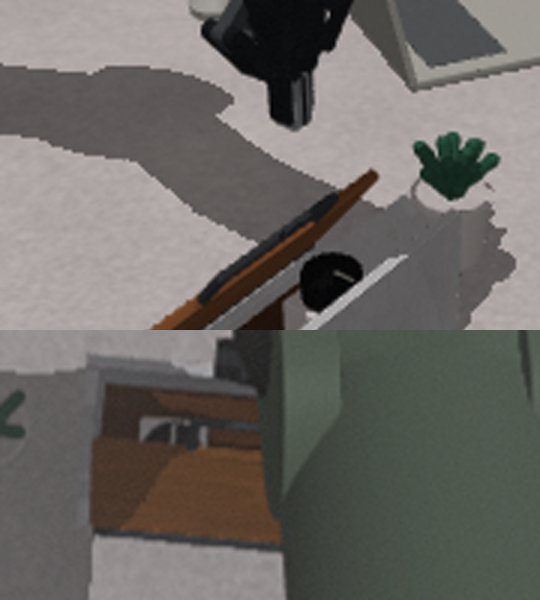

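The crop shows the closed fingers at about (257,160) scene, above and behind the bar, whose ends are at (227,220) and (273,185). I lower the fingers behind the bar.

```bash
python3 -m pendant '[[[2,1,-40,0,0,0,0],[2,1,-80,0,0,0,0],[2,1,-105,0,0,0,0],[2,1,-120,0,0,0,0],[2,1,-124,0,0,0,0],[2,1,-124,0,0,0,0]]]'; python3 -m pendant '[[[-10,1,0,0,0,0,0],[-20,2,2,0,0,0,0],[-30,3,6,0,0,0,0],[-40,4,10,0,0,0,0],[-40,4,10,0,0,0,0]]]'; python3 -c "
from h import *
S=robot.get_image('scene')
cv2.imwrite('pics/e.png',cv2.cvtColor(cv2.resize(S['pixels'][120:310,160:340],(540,570),interpolation=2),4))"
```

```text
time_s: 3.65
eef_pos: [691.1, -72.6, 135.9]
tool_rot: [3.141, 0.001, -0.094]
force: [0.6, 0.4, 0.3]
opening: 0.5
finger_force: 0.0
time_s: 4.07
eef_pos: [651.8, -68.2, 149.4]
tool_rot: [3.142, -0.004, -0.094]
force: [-0.9, 0.3, 0.6]
opening: -0.0
finger_force: 0.0
```

View pics/e.png

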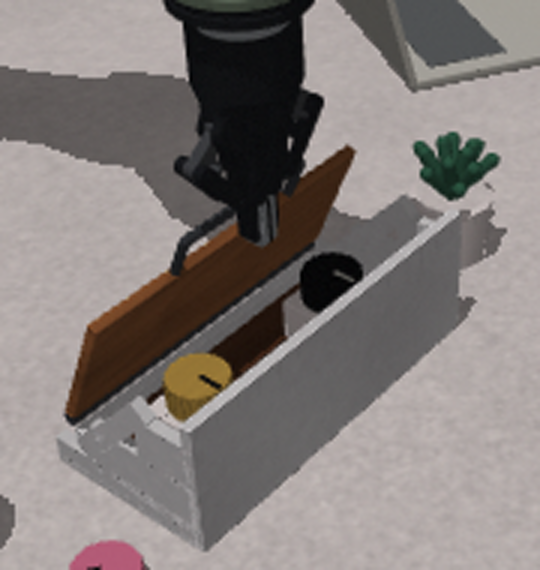

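Hooking works: the flap is opening, the fingers are behind the bar at scene (246,197), and both caps are undisturbed. I pull it on over the top.

```bash
python3 -m pendant '[[[-18,2,17,0,0,0,0],[-28,3,21,0,0,0,0],[-38,4,24,0,0,0,0],[-50,5,25,0,0,0,0],[-63,6,26,0,0,0,0],[-76,7,26,0,0,0,0],[-88,8,25,0,0,0,0],[-100,9,23,0,0,0,0],[-113,10,20,0,0,0,0],[-125,11,15,0,0,0,0],[-138,13,10,0,0,0,0],[-150,14,3,0,0,0,0]]]';python3 -m pendant '[[[-13,1,-9,0,0,0,0],[-25,2,-20,0,0,0,0],[-35,3,-32,0,0,0,0],[-43,4,-44,0,0,0,0],[-43,4,-44,0,0,0,0]]]'; python3 -c "
from h import *
S=robot.get_image('scene')
cv2.imwrite('pics/f.png',cv2.cvtColor(cv2.resize(S['pixels'][120:310,130:340],(630,570),interpolation=2),4))"
```

```text
time_s: 5.12
eef_pos: [502.4, -53.8, 150.0]
tool_rot: [-3.141, -0.002, -0.093]
force: [1.4, -0.3, -0.6]
opening: 0.0
finger_force: 0.9
time_s: 5.53
eef_pos: [458.2, -49.7, 104.4]
tool_rot: [3.142, 0.001, -0.093]
force: [0.2, -0.0, 0.2]
opening: 0.1
finger_force: 0.0
```

View pics/f.png

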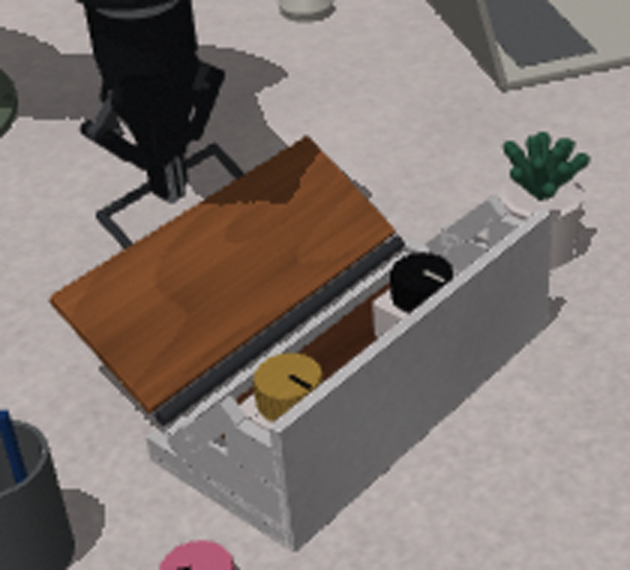

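The flap is past upright and low, with the fingers just behind the bar. Now I press the panel down from above.

```bash
python3 -m pendant '[[[0,0,22,0,0,0,0],[20,-2,20,0,0,0,0],[36,-3,10,0,0,0,0],[36,-3,-6,0,0,0,0],[36,-3,-20,0,0,0,0],[36,-3,-34,0,0,0,0],[36,-3,-46,0,0,0,0],[36,-3,-56,0,0,0,0],[36,-3,-64,0,0,0,0],[36,-3,-69,0,0,0,0],[36,-3,-69,0,0,0,0]]]'; python3 -m pendant '[[[0,0,0,0,0,0,0],[0,0,30,0,0,0,50],[0,0,70,0,0,0,66],[0,0,110,0,0,0,66],[-20,150,140,0,0,0,66],[-20,150,140,0,0,0,66],[-20,150,140,0,0,0,66],[-20,150,140,0,0,0,66]]]'
python3 - <<'E'
from h import *
T=robot.get_image('top');S=robot.get_image('scene')
a=cv2.resize(S['pixels'][150:310,140:340],(600,480),interpolation=2)
cv2.imwrite('pics/g1.png',cv2.cvtColor(a,4))
cv2.imwrite('pics/g2.png',cv2.cvtColor(cv2.resize(T['pixels'][170:290,220:410],(760,480),interpolation=2),4))
for n,i in(('S',S),('T',T)):
  for k in('cap_brass','flap','flap_bar'):
    for x in robot.search_frame(k,i)[:2]: print(n,k,x)
E
```

```text
time_s: 6.5
eef_pos: [494.8, -52.7, 35.8]
tool_rot: [3.142, 0.001, -0.093]
force: [0.2, -0.5, -0.3]
opening: 0.1
finger_force: 0.0
time_s: 7.17
eef_pos: [474.4, 100.7, 178.2]
tool_rot: [-3.14, -0.002, -0.091]
force: [0.4, 0.9, 0.8]
opening: 66.2
finger_force: 0.0
S cap_brass {'location': [680.7, -285.7, 22.9], 'confidence': 0.95}
S cap_brass {'location': [646.2, -144.5, 68.7], 'confidence': 0.94}
S flap {'location': [522.8, -70.5, 35.7], 'confidence': 0.88}
S flap_bar {'location': [520.9, -75.9, 36.7], 'confidence': 0.58}
S flap_bar {'location': [626.3, -90.0, 33.0], 'confidence': 0.29}
T cap_brass {'location': [639.8, -134.9, 71.6], 'confidence': 0.77}
T cap_brass {'location': [673.3, -271.2, 29.1], 'confidence': 0.62}
T flap {'location': [518.0, -50.7, 36.0], 'confidence': 0.55}
T flap_bar {'location': [515.6, -53.7, 31.8], 'confidence': 0.91}
T flap_bar {'location': [657.5, 10.4, 73.8], 'confidence': 0.28}
```

View pics/g1.png

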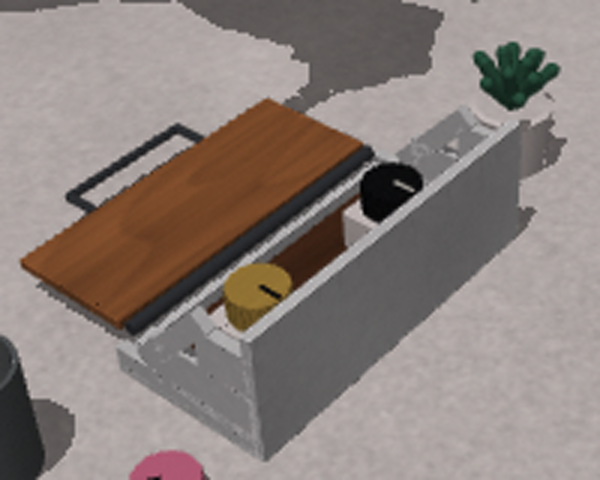

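View pics/g2.png

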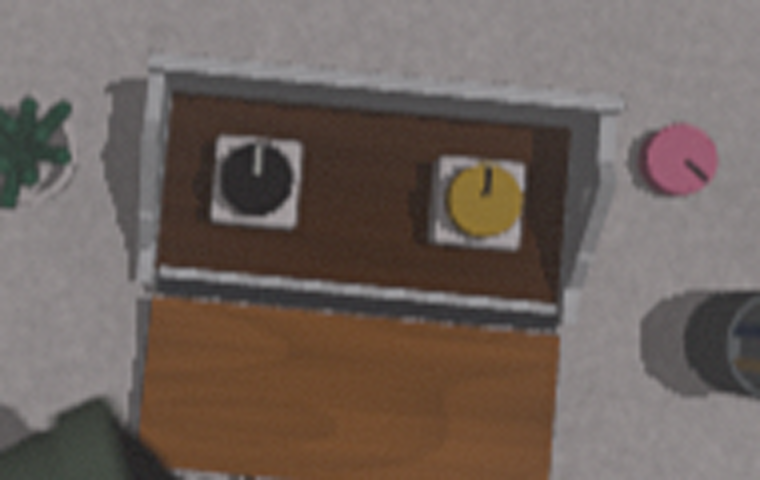

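The flap lies level. The brass cap is clear on the right jar, its top centre at about (341,220) top and (226,245.5) scene. Triangulating.

Run:
```python
from h import *
T=robot.get_image('top');S=robot.get_image('scene')
for n,i in(('S',S),('T',T)):
    hsv=cv2.cvtColor(i['pixels'],cv2.COLOR_RGB2HSV);m=cv2.inRange(hsv,(18,110,60),(32,255,255))
    k,l,st,c=cv2.connectedComponentsWithStats(m)
    for j in range(1,k):
        if st[j,4]>40: print(n,st[j],c[j].round(1))
t=lambda u,v:(220+u/4,170+v/4); s=lambda u,v:(140+u/3,150+v/3)
for a,b in((t(485,201),s(258,287)),(t(257,178),s(392,184))):
    p,e=tri(T,a,S,b);print(p.round(1),round(e,1),'on z71:',onz(T,a,71).round(1),onz(S,b,71).round(1))
print(robot.read_state()['eef_pos'])
```

```text
S [214 238  24  22 336] [224.2 247.2]
S [118 263  11  22 111] [122.5 273.8]
T [332 211  19  18 249] [340.6 220.1]
[ 643.  -139.5   66.8] 1.1 on z71: [ 642.3 -139.2   71. ] [ 646.6 -142.6   71. ]
[658.1   9.5  66.2] 1.0 on z71: [657.3   9.2  71. ] [661.9   4.8  71. ]
[474.81200789  96.46341526 176.23859011]
```

```bash
python3 -m pendant '[[[169,-238,0,0,0,0,68],[169,-238,0,0,0,0,68],[169,-238,0,0,0,0,68],[169,-238,0,0,0,0,68],[169,-238,0,0,0,0,68],[169,-238,0,0,0,0,68],[169,-238,0,0,0,0,68],[169,-238,0,0,0,0,68],[169,-238,-30,0,0,0,68],[169,-238,-60,0,0,0,68],[169,-238,-75,0,0,0,68],[169,-238,-75,0,0,0,68]]]'; python3 -c "
from h import *
S=robot.get_image('scene')
cv2.imwrite('pics/i.png',cv2.cvtColor(cv2.resize(S['pixels'][180:280,180:310],(780,600),interpolation=2),4))"
```

```text
time_s: 8.67
eef_pos: [641.5, -140.9, 97.6]
tool_rot: [-3.141, 0.006, -0.093]
force: [0.8, 0.3, -0.8]
opening: 68.0
finger_force: 0.0
```

View pics/i.png

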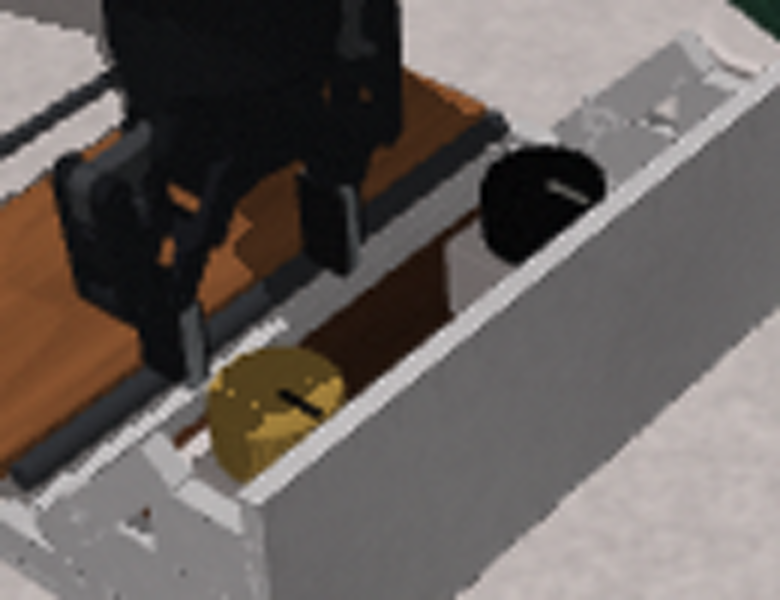

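The open fingers straddle the brass cap, tips at crop (190,370) and (345,270), with both caps still in place. I descend and grip.

```bash
python3 -m pendant '[[[2,0,-15,0,0,0,68],[2,0,-28,0,0,0,68],[2,0,-38,0,0,0,68],[2,0,-46,0,0,0,68],[2,0,-49,0,0,0,68],[2,0,-49,0,0,0,68]]]'; python3 -m pendant '[[[0,0,0,0,0,0,40],[0,0,0,0,0,0,40],[0,0,0,0,0,0,40],[0,0,0,0,0,0,40],[0,0,0,0,0,0,40],[0,0,0,0,0,0,40]]]' 30
```

```text
time_s: 9.22
eef_pos: [645.4, -140.6, 51.6]
tool_rot: [-3.141, 0.001, -0.093]
force: [0.1, 0.6, -0.1]
opening: 67.8
finger_force: 0.0
time_s: 9.72
eef_pos: [646.2, -140.6, 53.2]
tool_rot: [-3.142, -0.001, -0.093]
force: [-1.6, 1.1, 7.2]
opening: 47.4
finger_force: 31.3
```

```bash
python3 -m pendant '[[[0,0,2,0,0,0,40],[0,0,2,0,0,7,40],[0,0,2,0,0,14,40],[0,0,2,0,0,20,40],[0,0,2,0,0,20,40]]]'; python3 -c "
from h import *
s=robot.read_state();print(s['moment'],s['tool_rot'])"
```

```text
time_s: 10.13
eef_pos: [646.0, -140.1, 54.6]
tool_rot: [-3.141, -0.001, 0.263]
force: [-0.1, 3.5, 1.4]
opening: 47.2
finger_force: 31.4
[ 0.82751533 -0.06432058 -0.01746027] [-3.14089624e+00 -8.83456158e-04  2.63167452e-01]
```

```bash
python3 -m pendant '[[[0,0,0,0,0,7,40],[0,0,0,0,0,14,40],[0,0,0,0,0,20,40],[0,0,0,0,0,26,40],[0,0,0,0,0,31,40],[0,0,0,0,0,35,40],[0,0,0,0,0,35,40]]]'; python3 -c "
from h import *
s=robot.read_state();print(s['moment'],s['tool_rot'])"; python3 -m pendant '[[[0,0,0,0,0,3,40],[0,0,0,0,0,6,40],[0,0,0,0,0,6,40]]]'; python3 -c "
from h import *
s=robot.read_state();print(s['moment'],s['tool_rot'])"
```

```text
time_s: 10.72
eef_pos: [645.9, -138.7, 54.4]
tool_rot: [-3.14, -0.002, 0.871]
force: [-1.2, 9.4, 1.7]
opening: 47.2
finger_force: 31.5
[ 2.15113231  0.26149962 -0.09173903] [-3.14005907e+00 -1.86079442e-03  8.70812311e-01]
time_s: 10.97
eef_pos: [645.7, -137.8, 54.4]
tool_rot: [-3.139, -0.002, 0.975]
force: [-2.9, 13.4, 3.4]
opening: 46.8
finger_force: 31.6
[ 3.02149555  0.53627057 -0.25212522] [-3.13933342e+00 -2.32733286e-03  9.74659029e-01]
```

```bash
python3 -m pendant '[[[0,-2,1,0,0,0,40],[0,-2,3,0,0,0,40],[0,-2,5,0,0,0,40],[0,-2,6,0,0,0,40],[0,-2,6,0,0,0,40]]]'; python3 -c "
from h import *
s=robot.read_state();print(s['moment'],s['tool_rot'])
S=robot.get_image('scene')
hsv=cv2.cvtColor(S['pixels'],cv2.COLOR_RGB2HSV);m=cv2.inRange(hsv,(18,110,40),(32,255,255))
k,l,st,c=cv2.connectedComponentsWithStats(m)
for j in range(1,k):
    if st[j,4]>20: print(st[j],c[j].round(1))
for n in 'cap_brass','cap_black': print(robot.search_frame(n,S)[:2])"
```

```text
time_s: 11.38
eef_pos: [644.2, -139.9, 59.5]
tool_rot: [-3.137, -0.0, 0.971]
force: [-7.7, 13.3, -2.7]
opening: 47.0
finger_force: 32.7
[ 3.04717773  1.56379296 -0.15911843] [-3.13677733e+00 -4.94251468e-04  9.71034563e-01]
[213 237  12  22 178] [218.8 248. ]
[118 263  11  22 111] [122.5 273.9]
[{'location': [681.0, -284.5, 25.8], 'confidence': 0.73}, {'location': [638.5, -157.7, 73.1], 'confidence': 0.6}]
[{'location': [655.1, -3.7, 66.5], 'confidence': 0.68}]
```

```bash
python3 -m pendant '[[[0,-1,3,0,0,0,40],[0,-2,6,0,0,0,40],[0,-2,10,0,0,0,40],[0,-2,14,0,0,0,40],[0,-2,14,0,0,0,40]]]'; python3 -c "
from h import *
S=robot.get_image('scene')
hsv=cv2.cvtColor(S['pixels'],cv2.COLOR_RGB2HSV);m=cv2.inRange(hsv,(18,110,40),(32,255,255))
k,l,st,c=cv2.connectedComponentsWithStats(m)
for j in range(1,k):
    if st[j,4]>20: print(st[j],c[j].round(1))
s=robot.read_state();print(s['force'],s['moment'],proj(S,s['eef_pos']))"
```

```text
time_s: 11.95
eef_pos: [646.2, -145.1, 75.2]
tool_rot: [3.14, -0.0, 0.97]
force: [0.1, -0.4, -1.0]
opening: 46.9
finger_force: 32.6
[212 233  15  24 185] [217.7 245.1]
[118 263  11  22 111] [122.5 273.9]
[-0.04055812  0.73834897 -0.53437318] [0.01094534 0.00077858 0.01123761] [[224.87160859 244.91153934]]
```

The forces dropped to zero and the brass blob rose with the gripper, so the cap is off. I lift it clear.

```bash
python3 -m pendant '[[[0,0,15,0,0,0,40],[0,0,40,0,0,0,40],[0,0,65,0,0,0,40],[0,0,90,0,0,0,40],[0,0,110,0,0,0,40],[0,0,120,0,0,0,40],[0,0,120,0,0,0,40],[0,0,120,0,0,0,40],[0,0,120,0,0,0,40],[0,0,120,0,0,0,40]]]'; python3 -c "
from h import *
S=robot.get_image('scene');T=robot.get_image('top')
for n,i in(('S',S),('T',T)):
    hsv=cv2.cvtColor(i['pixels'],cv2.COLOR_RGB2HSV);m=cv2.inRange(hsv,(18,110,40),(32,255,255))
    k,l,st,c=cv2.connectedComponentsWithStats(m)
    for j in range(1,k):
        if st[j,4]>20: print(n,st[j],c[j].round(1))
for n in 'cap_brass','cap_black','flap': print(n,robot.search_frame(n,S)[:2])
s=robot.read_state();print(s['opening'],s['finger_force'],s['dq'].round(3),proj(S,s['eef_pos']))"
```

```text
time_s: 12.83
eef_pos: [645.2, -144.6, 193.0]
tool_rot: [-3.14, 0.001, 0.972]
force: [-0.1, 0.0, -0.2]
opening: 47.1
finger_force: 32.6
S [205 187  22  25 227] [212.2 200.4]
S [228 194   4  12  32] [229.6 199.4]
S [118 263  11  22 111] [122.5 273.9]
T [ 0  0 14 15 58] [5.4 7.3]
T [19  0 15 12 53] [25.   5.9]
T [29  0 17  9 47] [38.3  3.3]
T [47  0 17 10 62] [54.8  4.9]
T [62  0 12  8 29] [67.7  2.7]
T [157   6  12  10  27] [162.3  10.6]
T [88 14 12 12 32] [93.6 19.7]
T [40 54  8 11 22] [44.  57.9]
T [70 67 13  4 22] [75.4 68.3]
T [101  73   8  10  25] [104.2  78.3]
T [39 76  8 10 27] [41.7 80.4]
T [69 77  9 10 22] [72.3 80.8]
T [ 5 83 16 15 43] [11.4 91.4]
T [112  82  11  17  45] [116.8  91.1]
T [43 86 13 14 41] [48.1 91.8]
T [47 94 17  7 29] [56.4 96.8]
T [342 209   4  11  29] [343.6 214.4]
cap_brass [{'location': [677.0, -285.9, 23.6], 'confidence': 0.73}, {'location': [647.4, -161.5, 200.1], 'confidence': 0.67}]
cap_black [{'location': [653.7, 1.0, 70.5], 'confidence': 0.87}]
flap [{'location': [527.9, -88.1, 35.5], 'confidence': 0.66}]
46.791977299055254 32.64229693450034 [-0.002 -0.003  0.    -0.004  0.002  0.     0.003] [[219.37744018 199.55838675]]
```

The cap hangs in the gripper at about z = 190, at rest; the front is down and the black cap is in its place. Handing in.

```bash
python3 -c "
from cell import robot
print(robot.close_job())"
```

```text
the job is handed in; nothing more can be done
None
```

I folded the front down, turned the brass cap loose anticlockwise (seen from above) and lifted it off. I handed the job in at about 13 s with the cap held at rest roughly 130 mm above its jar, the front down and the black cap in place; no verdict came back.

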